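# Lift the empty stirrer cassette out by its catches

### The job

The stirrer station on the canteen table holds two clip-in cassettes, one full of wooden stirrers and one empty. Take the empty one out for refilling: pinch the two opposed catches on its sides fully in, lift the cassette straight up out of its bay and carry it over the middle of the open cardboard carton. Finish while still holding it there in the air by its pinched catches, upright, still and touching nothing else; leave the full cassette and everything else where it stands.

Things in the scene. Friction and masses are not known exactly. Their poses are not given: they have to be found in the camera images.
- station: fixed steel stirrer station, 140 x 204 mm, 45 mm high. Origin at the centre of its underside. Two open-topped bays, long in x, side by side at its y = +60 and -60 mm (x = 0), floors 5 mm above the table. An inward lip along both long sides of each bay (underside 35 mm up, 56 mm clear between lips) holds the cassette's catches down. Either cassette may be in either bay.
- empty: the EMPTY grey plastic cassette: slim open-topped box 120 mm long (x), 26 mm wide (y), 85 mm high, about 0.2 kg; bare inside. At each end a guide 52 mm wide, 38 mm high, with 2 mm side play in the bay. Axes run along the station's. Origin: centre of its underside, z up; seated, 5 mm above the table. A black spring catch stands along the middle of each long side.
- empty_grip (a point): point midway between the empty cassette's catches, 66 mm above its underside: a good place to pinch, along its y. The catches are upright plates 36 mm long (x), free to grasp from 47 to 85 mm above the underside, all above the station's rim when seated; 52 mm over both outer faces when free, 38 mm fully pinched
- empty_left_catch (a joint): travel of the empty cassette's +y catch, straight inward: 0 sprung out, 0.007 m fully in; spring about 2 N at first, 6 N fully in. A tooth at its foot hooks under the bay's lip: the cassette cannot rise unless both catches are in by about 5 mm or more
- empty_right_catch (a joint): the same for the catch on the empty cassette's -y side: 0 sprung out, 0.007 m fully in
- full: the FULL cassette, same shape and catches as the empty one, filled to within about 5 mm of the rim with pale wooden stirrers lying lengthwise; seated in the other bay, to be left alone. Origin as for the empty one.
- carton: open cardboard refill carton, 200 x 150 mm, 50 mm high, empty, standing loose on the table to one side of the station. Origin at the centre of its underside.
- tissue_box: bystander: green tissue box on a white foot, 130 x 130 mm, 95 mm high, round hole in the top, standing on the other side of the station from the carton. Origin at the centre of its underside.
- plate: bystander: white plate, 140 mm across, 18 mm high, beyond the station. Origin at the centre of its underside.
- cup: bystander: white cup, 72 mm across, 90 mm high, beyond the station. Origin at the centre of its underside.
Mind the look-alikes: they are no part of the job. Leave any orange or yellow look-alike of the empty alone.

How it is judged:
On the way, in this order (a step that is already met when the one before it is completed fails the run):
1. both catches of the empty cassette are pinched in by more than 5 mm while it is still seated in its bay (value of joint each of empty_left_catch, empty_right_catch above 0.005 m and z of empty in the frame of station below 0.012 m), for 0.1 s.
2. the empty cassette is lifted clear above the station, its catches still pinched (value of joint each of empty_left_catch, empty_right_catch above 0.005 m and z of empty in the frame of station above 0.05 m and contact force between empty and station below 0.1 N), for 0.1 s.
At the end, for the whole second after the job is handed in: Fingers hold the empty cassette, both catches in by over 5 mm, underside over 55 mm above the table, within 50 mm of the carton's centre seen from above, within 0.2 rad of upright, under 0.03 m/s, touching no other thing; full cassette moved under 15 mm (value of joint each of empty_left_catch, empty_right_catch above 0.005 m and contact force between the fingers and empty above 2 N and height (world z) of empty above 0.055 m and horizontal distance between empty and carton below 0.05 m and angle between empty's own z axis and vertical below 0.2 rad and linear speed of empty below 0.03 m/s and contact force between empty and carton below 0.1 N and contact force between empty and station below 0.1 N and contact force between empty and full below 0.1 N and contact force between empty and tissue_box below 0.1 N and contact force between empty and plate below 0.1 N and contact force between empty and cup below 0.1 N and distance of full from where it was at the start of the episode below 0.015 m); the arm keeps its last pose, push and grip.
It fails at once if the full cassette is disturbed (moved more than 15 mm) (distance of full from where it was at the start of the episode above 0.015 m).
It fails at once if the carton is shoved (moved more than 30 mm) (distance of carton from where it was at the start of the episode above 0.03 m).
It fails at once if a bystander is knocked about (moved more than 30 mm) (distance of any of tissue_box, plate, cup from where it was at the start of the episode above 0.03 m).
It also fails if it takes over 45 s, if anything falls off the work surface, if the arm or the gripper's body presses on something with over 40 N, if the wrist force passes 120 N, or if a joint passes its speed limit or range.

### The arm

A 6-joint arm with a two-finger parallel gripper is mounted at the origin on the work surface. World frame = base frame: x ahead of the robot, y to its left, z up, the work surface at z = 0. Lengths are in m, angles in rad, forces in N, time in s.
With the tool pointing down it reaches from about 0.35 to 1 m from the base axis. Payload 7.1 kg.
Tool frame: the origin (TCP) lies between the finger pads; the fingertips stand 22 mm ahead of it and the grasp point (between the pads) lies 3 mm ahead of it; x points along the fingers, y is the direction in which the jaws open and shut, and the axes are right-handed (so a half turn about x gives the same grasp; the last joint's range is limited). The gripper opens to 85 mm and grips with 20 to 120 N. Pads are 22 mm wide; open, the fingers measure 114 mm over their backs; the gripper's body (76 mm by 85 mm) begins 54 mm behind the grasp point. The pads swing forward as they close: fully open they stand 13 mm farther back than shut.
Start: joints at [-1.152, 0.423, 1.63, -0, 1.089, -0.019], TCP at [0.265, -0.566, 0.253] pointing down, gripper open.
Joint ranges: [-3, 3], [-0.9, 2.11], [0.09, 2.58], [-1.31, 4.45], [0.11, 2.69], [-2.54, 2.54]. Speed limits (rad/s): [2.39, 2.39, 3.01, 3.14, 3.14, 3.14].

### API

Orientations are given as a rotation vector (axis times angle).
In Python, from rig import manip gives the robot as it stands. The module is installed in compiled form; this text tells all that it offers. Calls block until the motion is done:
- manip.move_to(position, orientation): joint-space move of the TCP to a pose.
- manip.servo_line(position, orientation=None, rate=0.15): straight line of the TCP; orientation=None keeps the orientation; rate is the mean speed in m/s.
- manip.set_joints(angles): joint-space move.
- manip.command_gripper(opening, f_grip=None): finger opening in m; f_grip is the grip in N (None keeps the last); returns when the fingers have stopped.
- manip.hold(seconds).
- manip.solve_ik(position, orientation): joint angles nearest the present ones, or None.
- manip.camera(name): name is "scene" or "top"; returns a dict with "image" (480x640x3 uint8, red, green, blue), "fx", "fy", "cx", "cy" (pixels), "cam_to_world" (4x4, takes a point from camera to world coordinates). Camera axes: x right, y down, z forward; pixel columns grow to the right and rows downward; lengths in m; the calibration is good to about 2 mm. A picture is of the moment at which its call begins. There is no depth.
A pose or a line that the arm cannot do raises manip.IKError and nothing moves.
- manip.sign_off(): hands the job in, once; it reports no verdict.
Readings, each from a call of its own:
- manip.get_time(): time.
- manip.get_joint_positions(): joint angles.
- manip.get_joint_vel(): joint speeds.
- manip.get_tau(): joint torques, N m.
- manip.get_position(): TCP position.
- manip.get_ee_rot(): TCP orientation.
- manip.get_contact_force(): force on the tool from outside, world axes, zero at the start.
- manip.get_torque(): the same for the moment, N m.
- manip.get_width(): finger opening in m.
Only numpy, scipy, OpenCV 4.12 (cv2) and the standard library are available. Lean on these libraries where they do the work, as an engineer would, in place of code of your own. Each camera call takes 0.05 s, during which the arm holds its last target. There are 200 camera calls.

## Working session

There is one attempt and no reset: what is moved stays moved. The work goes in short steps, each a Python script; the robot and the scene stay as the last script left them, time stands still between calls to the robot, and variables do not carry over. Pictures are saved under pics/ and viewed, about 8 in all and at most 12, crops included, and the job is handed in when it is done.

```bash
mkdir -p pics
python3 - <<'E'
from rig import manip
import cv2,numpy as np
for n in("scene","top"):
    c=manip.camera(n); cv2.imwrite(f"pics/{n}0.png",c["image"][:,:,::-1])
    print(n,c["fx"],c["fy"],c["cx"],c["cy"]);print(np.round(c["cam_to_world"],4).tolist())
print(manip.get_position(),manip.get_ee_rot(),manip.get_width(),manip.get_time())
E
```

```text
scene 569.9608714502191 569.9608714502191 316.7600493721788 240.8044425747366
[[-0.284, 0.6987, -0.6567, 1.304], [0.9586, 0.193, -0.2092, 0.2348], [-0.0195, -0.6889, -0.7246, 0.8699], [0.0, 0.0, 0.0, 1.0]]
top 576.7133233384201 576.7133233384201 325.13142875418106 232.49445289232932
[[-0.0097, -0.9959, 0.0897, 0.4377], [-1.0, 0.0095, -0.0024, -0.0104], [0.0016, -0.0897, -0.996, 1.4499], [0.0, 0.0, 0.0, 1.0]]
[ 0.26480363 -0.56561527  0.2526192 ] [ 1.97934188  0.44180431 -1.97988275] 0.08527190815270787 0.1
```

View pics/scene0.png

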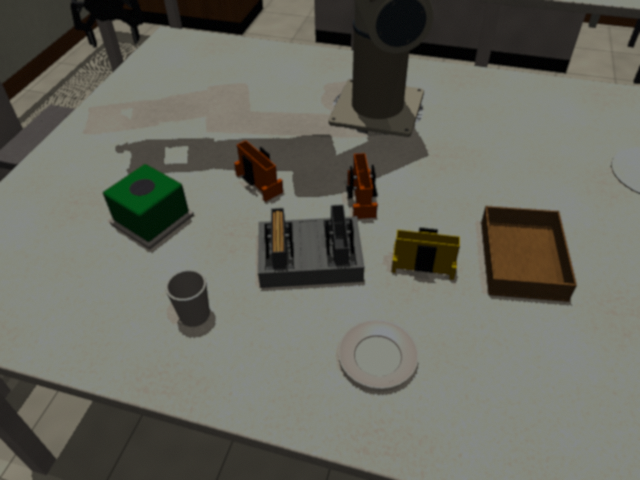

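View pics/top0.png

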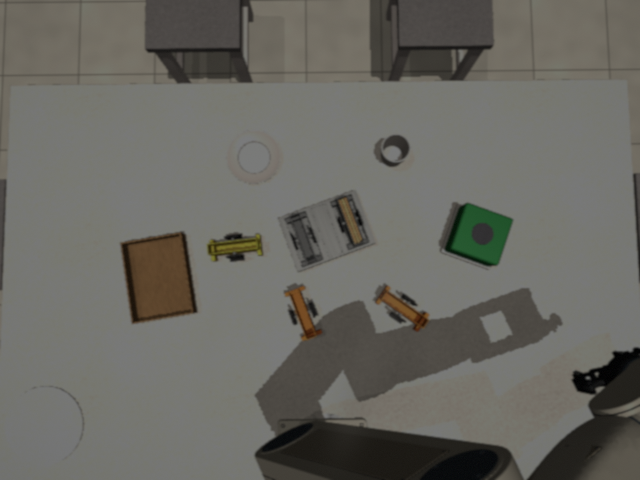

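The top view shows the station around (327,230). Its left bay holds the grey empty cassette, about (302,240), and its right bay the full one with wood, about (350,220). The carton is at (160,277). The yellow look-alike (236,246) stands between the carton and the station, and two orange ones are nearer the robot. I'll zoom in on the station next.

Run:
```python
import cv2,numpy as np
t=cv2.imread("pics/top0.png")[180:280,265:385]; s=cv2.imread("pics/scene0.png")[195:295,250:370]
g=lambda i:np.clip(255*(cv2.resize(i,None,fx=5,fy=5,interpolation=cv2.INTER_CUBIC)/255.)**.6,0,255).astype(np.uint8)
cv2.imwrite("pics/tc.png",g(t));cv2.imwrite("pics/sc.png",g(s))
```

```text
(no output)
```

View pics/tc.png

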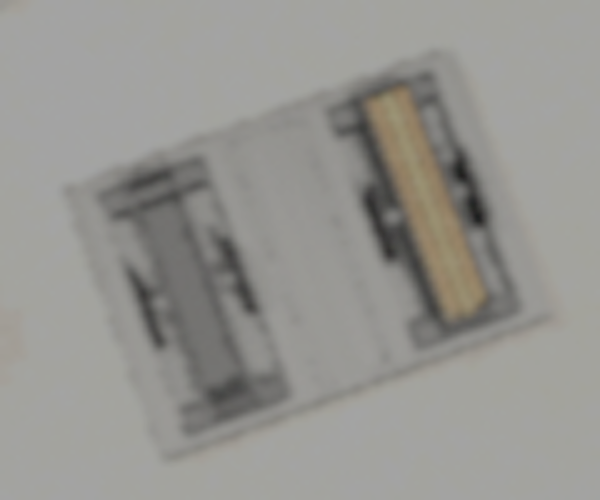

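View pics/sc.png

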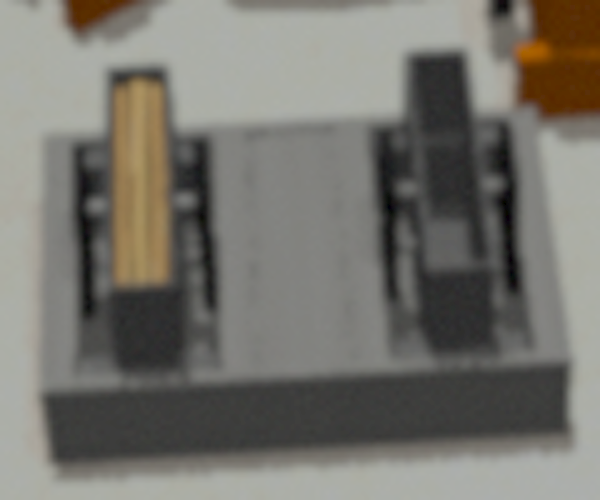

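The crops show the station's rim corners, the empty cassette's two catches (top crop (148,305) and (235,272)) and its open rim clearly in both views. I'll triangulate the corresponding points.

```bash
cat > h.py <<'E'
import cv2,numpy as np
from rig import manip
C={n:manip.camera(n) for n in("scene","top")}
def ray(n,p):
    c=C[n];M=c["cam_to_world"];d=M[:3,:3]@[(p[0]-c["cx"])/c["fx"],(p[1]-c["cy"])/c["fy"],1];return M[:3,3],d/np.linalg.norm(d)
def plane(n,p,z): o,d=ray(n,p);return o+d*(z-o[2])/d[2]
def tri(pt,ps):
    (a,u),(b,v)=ray("top",pt),ray("scene",ps)
    k=np.linalg.lstsq(np.c_[u,-v],b-a,rcond=None)[0];P,Q=a+k[0]*u,b+k[1]*v
    return (P+Q)/2,np.linalg.norm(P-Q)*1e3
T=lambda x,y:(x/5+265-.4,y/5+180-.4)
S=lambda x,y:(x/5+250-.4,y/5+195-.4)
E
python3 - <<'E'
from h import *
np.set_printoptions(precision=4,suppress=True)
def quad(name,tops,scs):
    R=[tri(a,b) for a,b in zip(tops,scs)];P=np.array([r[0] for r in R])
    x=P[2]+P[3]-P[0]-P[1]
    print(name,"c",P.mean(0),"z",P[:,2],"miss mm",np.round([r[1] for r in R],1),"yaw",np.arctan2(x[1],x[0]),"lx",np.linalg.norm(x)/2,"ly",np.linalg.norm(P[1]+P[2]-P[0]-P[3])/2)
# order: (-x,-y),(-x,+y),(+x,+y),(+x,-y)
quad("station",[T(555,318),T(165,458),T(65,188),T(440,50)],[S(45,138),S(530,112),S(570,365),S(45,393)])
quad("empty rim",[T(247,380),T(205,400),T(138,205),T(183,193)],[S(408,55),S(465,55),S(492,268),S(425,268)])
quad("carton",[(197,312),(133,322),(121,241),(185,232)],[(483,207),(558,210),(573,298),(489,295)])
l,r=T(148,305),T(235,272)
for z in(.09,):
    a,b=plane("top",l,z),plane("top",r,z);print("catches",a,b,(a+b)/2,np.linalg.norm(a-b))
print("catch tri", tri(T(128,258),S(518,290)))
# yellow look-alike height
print("yellow",plane("top",(236,246),.08))
E
```

```text
station c [ 0.5697 -0.0156  0.0463] z [0.0437 0.0455 0.0475 0.0483] miss mm [2.  1.1 1.1 2.4] yaw 0.3627917613403897 lx 0.14190222500967561 ly 0.1997533441785177
empty rim c [0.5469 0.039  0.0878] z [0.099  0.0957 0.0784 0.0781] miss mm [0.5 0.6 4.  1. ] yaw 0.33698703775098715 lx 0.0996424629427521 ly 0.02304053479564131
carton c [0.4621 0.3954 0.0337] z [0.0476 0.0567 0.0232 0.0074] miss mm [8.2 4.5 3.  3.9] yaw 0.19870423636123183 lx 0.20499196714254683 ly 0.15200959991966856
catches [0.5416 0.0596 0.09  ] [0.5569 0.0184 0.09  ] [0.5492 0.039  0.09  ] 0.04399073996599079
catch tri (array([0.5679, 0.0729, 0.0446]), np.float64(2.7156018478883492))
yellow [0.5308 0.1986 0.08  ]
```

Station centre, height (46 mm), size and the catch midpoint all agree: the grip point is about (0.549, 0.040) with yaw 0.355. I'll find the carton centre from a colour mask and move above the cassette.

```bash
cat >> h.py <<'E'
from scipy.spatial.transform import Rotation as Ro
def ori(yaw,flip=1):
    y=flip*np.array([-np.sin(yaw),np.cos(yaw),0]);x=np.array([0,0,-1.]);return Ro.from_matrix(np.c_[x,y,np.cross(x,y)]).as_rotvec()
E
python3 - <<'E'
from h import *
im=C["top"]["image"];h=cv2.cvtColor(im,cv2.COLOR_RGB2HSV)
m=cv2.inRange(h,(3,70,20),(20,255,200));m[:,205:]=0
c=max(cv2.findContours(m,0,2)[0],key=cv2.contourArea);r=cv2.minAreaRect(c);b=cv2.boxPoints(r)
P=np.array([plane("top",p,.05) for p in b]);print("carton",P.mean(0),np.linalg.norm(np.diff(P,axis=0),axis=1))
q=[manip.get_joint_positions()]
for f in(1,-1): print(f,manip.solve_ik([.549,.04,.2],ori(.355,f)),manip.solve_ik([P[:,0].mean(),P[:,1].mean(),.3],ori(.355,f)))
f=min((1,-1),key=lambda f:abs(manip.solve_ik([.549,.04,.2],ori(.355,f))[5]) if manip.solve_ik([.549,.04,.2],ori(.355,f)) is not None else 9)
print(f);manip.move_to([.549,.04,.25],ori(.355,f));manip.servo_line([.549,.04,.15])
print(manip.get_position(),manip.get_time())
for n in("scene","top"):
    cv2.imwrite(f"pics/{n}1.png",manip.camera(n)["image"][:,:,::-1])
a=cv2.imread("pics/scene1.png")[150:300,240:400];t=cv2.imread("pics/top1.png")[160:310,240:400]
cv2.imwrite("pics/c1.png",np.clip(255*(cv2.resize(np.hstack([a,t]),None,fx=2.5,fy=2.5,interpolation=2)/255.)**.6,0,255).astype(np.uint8))
E
```

```text
carton [0.45959946 0.39206137 0.05      ] [0.15721177 0.20045746 0.15524649]
1 [ 5.11110746e-02  3.84818619e-01  1.83647077e+00 -4.44089210e-16
  9.20303263e-01 -1.87468525e+00] [ 6.86562334e-01  3.43564905e-01  1.63537136e+00 -4.44089210e-16
  1.16265639e+00 -1.23923399e+00]
-1 [0.05111107 0.38481862 1.83647077 0.         0.92030326 1.2669074 ] [0.68656233 0.3435649  1.63537136 0.         1.16265639 1.90235866]
-1
[0.54954897 0.0398759  0.15056399] 3.5
```

View pics/c1.png

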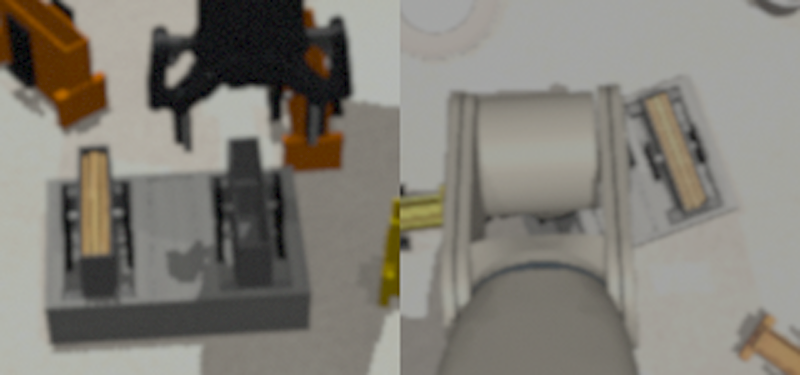

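The gripper hovers square over the empty cassette. The fingertips at crop (185,145) and (315,135) straddle it evenly and stay clear of the full cassette. Now I'll descend and pinch.

Run:
```python
from h import *
np.set_printoptions(precision=3,suppress=True)
manip.servo_line([.549,.04,.076],rate=.06)
print(manip.get_position(),manip.get_contact_force())
for o in(.054,.050,.046,.030):
    manip.command_gripper(o,40); print(o,manip.get_width(),manip.get_contact_force(),manip.get_torque())
manip.hold(.3)
print(manip.get_width(),manip.get_contact_force(),manip.get_time())
c=manip.camera("scene")["image"][150:300,240:400,::-1]
cv2.imwrite("pics/c2.png",np.clip(255*(cv2.resize(c,None,fx=4,fy=4,interpolation=2)/255.)**.6,0,255).astype(np.uint8))
```

```text
[0.549 0.04  0.076] [-0.653 -0.312 -0.175]
0.054 0.05403131801365108 [ 0.227 -0.74  -0.447] [0.023 0.05  0.044]
0.05 0.05008984412052154 [-1.273  1.183  3.029] [ 0.109  0.105 -0.094]
0.046 0.04597315617657696 [-1.222 -0.383  5.226] [ 0.123  0.201 -0.055]
0.03 0.03291654438570454 [-5.18   4.231 18.729] [ 0.678  0.817 -0.176]
0.03295323924860777 [-4.37   2.971 17.777] 6.5167
```

View pics/c2.png

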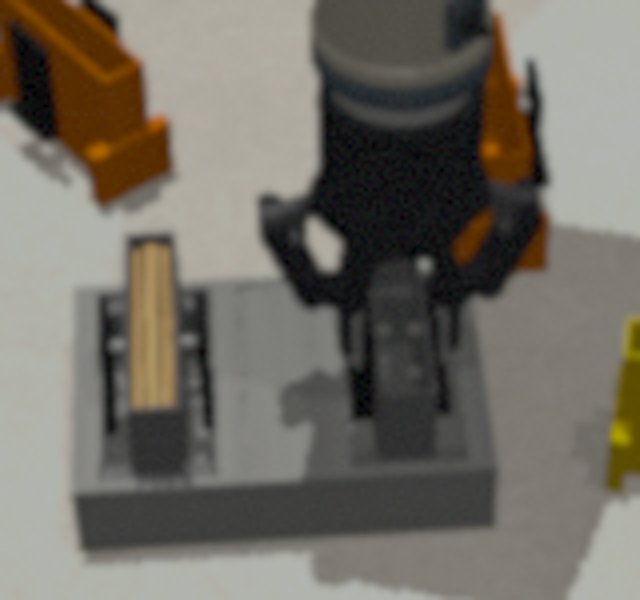

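Both fingers press evenly on the black catches at (355,330) and (445,320). The opening reads 33 mm against an expected 38 mm, and there's an 18 N upward push from the pad swing. I'll start with a small slow lift and watch the force, since a hooked tooth would pull hard.

Run:
```python
from h import *
np.set_printoptions(precision=3,suppress=True)
for z in(.078,.081,.086,.096):
    manip.servo_line([.549,.04,z],rate=.02);f=manip.get_contact_force();print(z,manip.get_width(),f)
    if f[2]<-20: print("hooked?");break
c=manip.camera("scene")["image"][150:300,240:400,::-1]
cv2.imwrite("pics/c3.png",np.clip(255*(cv2.resize(c,None,fx=4,fy=4,interpolation=2)/255.)**.6,0,255).astype(np.uint8))
print(manip.get_time())
```

```text
0.078 0.03176384024891228 [-0.012  0.829 -0.842]
0.081 0.03222794088393512 [-0.047  0.662 -2.576]
0.086 0.032191726187022526 [-0.68   0.49  -1.471]
0.096 0.03249578590964119 [ 0.741  0.372 -1.552]
8.3167
```

View pics/c3.png

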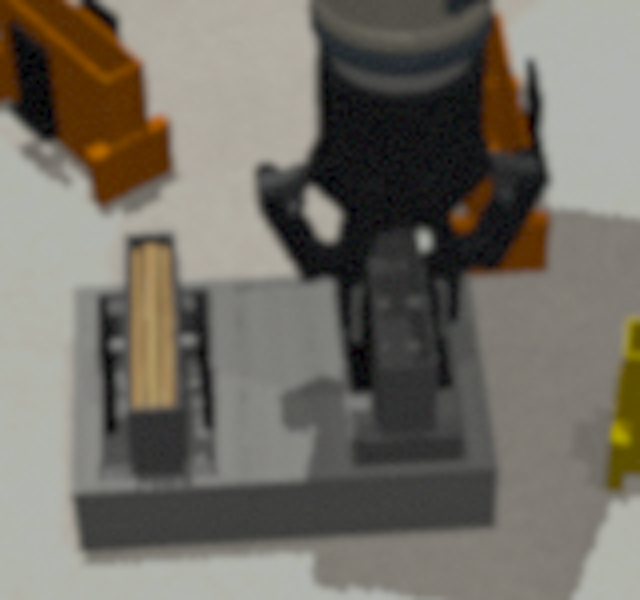

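The cassette is rising freely with the fingers. Its end guide now shows above the rim at (410,440), and the load of about 2 N is just its weight. I'll lift it out and carry it over the carton.

Run:
```python
from h import *
np.set_printoptions(precision=3,suppress=True)
manip.servo_line([.549,.04,.25],rate=.06);manip.hold(.2);print(manip.get_width(),manip.get_contact_force())
manip.servo_line([.46,.392,.25],rate=.1);manip.servo_line([.46,.392,.2],rate=.06);manip.hold(1)
print(manip.get_position(),manip.get_width(),manip.get_contact_force(),manip.get_time(),np.abs(manip.get_joint_vel()).max())
s=manip.camera("scene")["image"][:,:,::-1];t=manip.camera("top")["image"][:,:,::-1]
cv2.imwrite("pics/c4.png",np.clip(255*(np.hstack([s[100:400,220:620],t[100:400,80:480]])/255.)**.6,0,255).astype(np.uint8))
```

```text
0.03200421501192255 [-0.083  0.11  -1.631]
[0.46  0.392 0.2  ] 0.03220666324014575 [ 0.419  0.026 -2.356] 17.1 0.0011090569647163075
```

View pics/c4.png

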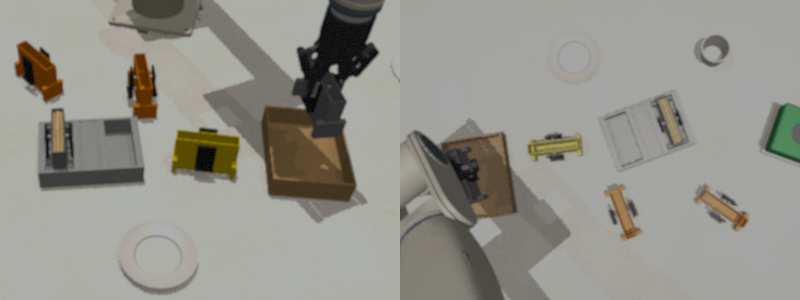

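The cassette hangs upright over the carton, at (325,110) in the left half and (470,175) in the right. The bay is empty, and the full cassette, the look-alikes and the bystanders in view haven't moved. The load is steady at about 2 N, so I'm handing in.

```bash
python3 -c "
from rig import manip
manip.sign_off();print(manip.get_time(),manip.get_width())"
```

```text
the job is handed in; nothing more can be done
the job is handed in; nothing more can be done
```

I pinched both catches of the empty cassette and lifted it straight out of its bay. I handed the job in at about 17 s with the cassette held still over the middle of the carton.

**Last checks:**
- **Position:** the tool was at (0.460, 0.392, 0.200), and I measured the carton's centre at (0.460, 0.392). The cassette's underside works out to about 0.13 m above the table.
- **Hold:** the arm was still, the load was about 2 N (the cassette's own weight), and the last picture showed it upright and clear of the carton.
- **Everything else:** the full cassette, the carton, the look-alikes, the plate and the cup had not visibly moved. Only part of the tissue box was in that picture.

**Readings that disagreed:**
- **Finger opening:** it read 32–33 mm instead of the expected 38 mm when fully pinched. I did not find out why. The cassette came out without catching, so both catches must have been in.
- **Upward force:** closing the gripper briefly gave about 18 N upward, probably the pads swinging forward against the catches. It vanished in the first 2 mm of lift.
- **Carton corners:** my hand-picked corners gave uneven rim heights (7–57 mm). I used the top-view colour outline at the stated 50 mm rim height instead, and both methods put the centre within 5 mm of each other.

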